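# Lay a culture flask down in the flask imager and start the scan

## Robot

A 6-joint arm with a two-finger parallel gripper is mounted at the origin on a cart in front of the work surface, level with it; the furniture and walls round the work are solid. World frame = base frame: x ahead of the robot, y to its left, z up, the work surface at z = 0. Lengths are in m, angles in rad, forces in N, time in s.
With the tool pointing down it reaches from about 0.25 to 0.775 m from the base axis. Payload 4 kg.
Tool frame: the origin (TCP) lies at the very end of the fingers, on their centre line; the grasp point (between the pads) lies bot.grasp_offset behind it (bot.grasp_offset is the distance from the TCP to the grasp point, in m); z points along the fingers, x is the direction in which the jaws open and shut, and the axes are right-handed (so a half turn about z gives the same grasp; the last joint's range is limited). The gripper opens to 94 mm and grips with 3 to 60 N. Pads are 16 mm wide; open, the fingers measure 119 mm over their backs; the gripper's body (75 mm by 177 mm) begins 78 mm behind the grasp point.
Start: joints at [-1.424, 0.087, 1.371, -0, 1.684, -0.103], TCP at [0.136, -0.533, 0.206] pointing down, gripper open.
Joint ranges: [-3.1, 3.1], [-0.76, 2.03], [0.27, 2.55], [-1.08, 4.22], [0.17, 2.65], [-2.57, 2.57]. Speed limits (rad/s): [2.79, 2.79, 3.14, 3.14, 3.14, 3.14].

## Interface

Orientations are given as a unit quaternion [w, x, y, z].
In Python, from bench import bot, vision, boxes_of, tip_of gives the robot as it stands.
- The arm moves only by the tool servo_tool, never from a script. Its argument "moves" is a list of rows, each an object with "dp": the shift along the world's x, y, z in units of 25 mm (1.0 is 25 mm), a list of three; "twist": the turn about the world's z in units of 6 degrees (1.0 is 6 degrees); "hand": the opening, from 0 (shut) to 1 (fully open). In form: [{"dp": [dx, dy, dz], "twist": twist, "hand": hand}, ...]. A call has 1 to 20 rows; each row is the pose to reach, as a shift and turn from the pose commanded when the call began; what a row does not reach only later rows make up. A row lasts 1/10 s, in which the tool goes at most 50 mm and 8.59 degrees, less where a joint would pass 70% of its speed; a pose out of reach is approached as far as the arm can. A call with a gripper value outside its range is refused whole. The fingers move at their own pace and stop on an object; the grip force is fixed at half the most. Time passes only in rows, so rows that repeat a pose let the fingers close. It gives the time, the measured TCP pose, the force and the opening at its end, in the units of the state.
- bot.state(): the state, without advancing time (a new reading comes with each control period).
- vision.grab_frame(name): name is "scene" or "top" or "wrist"; returns the picture (420x560x3 uint8, red, green, blue); there is no depth.
- vision.get_calibration(name): a dict with "camera_matrix" (3x3 intrinsics, pixels), "cam_to_world" (4x4, takes a point from camera to world coordinates). Camera axes: x right, y down, z forward; pixel columns grow to the right and rows downward; lengths in m; the calibration is good to about 2 mm. A picture is of the moment at which its call begins: read the wrist's pose just before it. get_calibration takes no time and is no camera call; for the wrist camera it gives the pose at the moment of the call.
- bot.sign_off(): hands the job in, once; it reports no verdict.
Trained networks look in the newest picture that a camera, given by its name, has taken for a name from the list of things; names that differ only in an ending like _2 or _b are one class to them, and where a whole thing is asked for, a point or a joint stands for the part that bears it (a point fixed in the world has none). Each returns a list of dicts, best first, with "conf" (0 to 1); they miss things now and then, are a little off and sometimes report something else, mostly with a low value. They report only what shows in the picture. A call takes as long as a camera call.
- boxes_of(camera, label): "position" ([x, y, z] in m, in world coordinates, good to about 4 mm: the middle of the surface that is visible of it).
- tip_of(camera, label): "position" ([x, y, z] in m, in world coordinates, good to about 4 mm: a listed point, or the origin of a listed thing).
The state is a dict: "time": time; "q": joint angles; "dq": joint speeds; "tau": joint torques, N m; "ee_pos": TCP position; "tcp_rot": TCP orientation; "ft_force": force on the tool from outside, world axes, zero at the start; "torque": the same for the moment, N m; "finger_gap": finger opening in m.
Only numpy, scipy, OpenCV 4.12 (cv2) and the standard library are available. Lean on these libraries where they do the work, as an engineer would, in place of code of your own. Each camera call takes 0.05 s, during which the arm holds its last target.

## Task

The blue-capped culture flask is standing on end in the lane of the flask imager. Tip it over towards the open end of the lane and let it down gently, under control all the way and never dropping, so that it lies flat on the window with its foot end pushed fully home against the end stop; then press the green start button fully down and let it go. Do all of it by pushing with your fingers: do not pinch the flask or pick it up, do not force it, do not press the button until the flask is home, and leave the other things on the bench where they are.

Things in the scene. Friction and masses are not known exactly. Their poses are not given: they have to be found in the camera images.
- imager: Fixed white bench instrument, 140 x 167 mm, 50 mm high. Its top carries a level lane (grey stage with a black glass window) 50 mm above the worktop. Origin: on the worktop under the lane's middle; +x runs along the lane from the white end stop to the open end, +y to the console beside the lane, z up. Console (display, green button): y = +60 to +106 mm, level with the stage.
- end_stop (a point): Face of the end stop's rubber buffers (imager x = -75 mm), mid-lane, at stage height. The stop is a white wall across the lane, 26 mm higher than the stage. Axes as the imager's.
- lane_end (a point): Open end of the lane (imager x = +50 mm), mid-lane, at stage height; stage and housing end here, beyond is only the worktop 50 mm lower. Aluminium guide rails 8 mm high stand along both sides of the lane, inner faces 47 mm from its middle. Axes as the imager's.
- flask: Loose clear plastic culture flask, blue cap, 90 to 155 g, standing on end in the lane near the stop. Origin: centre of its foot end; z runs from foot to cap, x out of the flat growth face (looks to the lane's open end at the start, must end facing down), y across. Body 37 (x) x 85 (y) x 112 mm (z), shoulders narrowing in y from z = 86 to 44 mm wide. Tilted past about 18 degrees it falls by itself.
- flask_heel (a point): Lower edge of the flask's growth face, middle (x = +18.5 mm, z = 0 in the flask's frame): the edge over which it tips. Home means that, lying down, this edge is at the end stop.
- flask_cap (a point): Centre of the cap's end face (z = 152 mm, x = -1.5 mm in the flask's frame). The round cap is 30 mm in diameter and 28 mm long, then comes a neck of 22 mm diameter down to the body at z = 112 mm. With the flask lying home the cap overhangs the lane's open end by 27 mm, its underside 5 mm above stage level.
- start_top (a point): Centre of the top of the green start button (22 mm diameter in a black collar of 38 mm), 24 mm above the stage level, 83 mm to the console side of the lane's middle. It is pressed straight down.
- start (a joint): Travel of the start button: 0 released, 0.005 m fully down; a spring pushes it back; about 4 N takes it all the way.
- flask_red: Bystander: a second culture flask of the same size with a red cap, lying flat on the worktop. Origin at its foot end.
- timer: Bystander: white bench timer, 75 x 75 x 17 mm, lying on the worktop. Origin under its centre.
- buffer_bottle: Bystander: clear reagent bottle with a blue cap, 56 mm diameter, 105 mm high. Origin under its centre.
- rack: Bystander: blue tube rack with tubes, 86 x 202 x 59 mm. Origin under its centre.
- beaker: Bystander: clear plastic beaker, 64 mm diameter, 76 mm high. Origin under its centre.

How it is judged:
By the outcome, as a careful person would: the job done as asked, in the order asked, and still so for the second after the job is handed in, with the robot touching nothing.
It also fails if it takes over 54 s, if anything falls off the work surface, if the arm or the gripper's body presses on something with over 40 N, if the wrist force passes 120 N, or if a joint passes its speed limit or range.

## Working session

There is one attempt and no reset: what is moved stays moved. The work goes in short steps, Python scripts to look and compute and a tool call to move; the robot and the scene stay as the last step left them, time stands still between calls to the robot, and variables do not carry over. Pictures are saved under pics/ and viewed, and the job is handed in when it is done.

Besides the shell and the picture viewer there is one more tool, called in YAML: its name, and indented under it one key for each argument. servo_tool: Moves the arm, as the interface text tells. Its arguments: {"type":"object","properties":{"moves":{"type":"array","items":{"type":"object","properties":{"dp":{"type":"array","items":{"type":"number"}},"twist":{"type":"number"},"hand":{"type":"number"}}}}},"required":["moves"]}

```bash
mkdir -p pics; ls; cat > h.py <<'E'
import numpy as np, cv2
from bench import bot, vision, boxes_of, tip_of
def save(cam,name):
    im=vision.grab_frame(cam); cv2.imwrite('pics/'+name,im[:,:,::-1]); return im
E
python3 - <<'E'
from h import *
s=bot.state(); print(s['time'],s['ee_pos'],s['tcp_rot'],s['finger_gap'],bot.grasp_offset)
for c in ['scene','top']:
    save(c,c+'0.png')
    for l in ['end_stop','lane_end','flask','flask_heel','flask_cap','start_top','imager']:
        r=tip_of(c,l); print(c,l,[(np.round(d['position'],3),round(d['conf'],2)) for d in r[:2]])
print(bot.state()['time'])
E
```

```text
pics
0.0 [ 0.13587273 -0.5323926   0.20430577] [-7.62724910e-04  7.89684879e-01 -6.13511675e-01 -7.96951486e-04] 0.09383801374573537 0.0188
scene end_stop [(array([ 0.542, -0.409,  0.048]), 0.85), (array([ 0.672, -0.245,  0.   ]), 0.64)]
scene lane_end [(array([ 0.533, -0.289,  0.046]), 0.61)]
scene flask [(array([ 0.543, -0.382,  0.05 ]), 0.78)]
scene flask_heel [(array([ 0.54 , -0.364,  0.048]), 0.72)]
scene flask_cap [(array([ 0.547, -0.384,  0.203]), 0.96)]
scene start_top []
scene imager [(array([ 0.537, -0.34 , -0.002]), 0.95), (array([ 0.675, -0.242,  0.004]), 0.26)]
top end_stop [(array([ 0.55 , -0.413,  0.05 ]), 0.78)]
top lane_end [(array([ 0.534, -0.292,  0.052]), 0.78)]
top flask [(array([ 0.547, -0.381,  0.05 ]), 0.82)]
top flask_heel []
top flask_cap [(array([ 0.548, -0.384,  0.204]), 0.89), (array([0.446, 0.096, 0.019]), 0.38)]
top start_top [(array([ 0.458, -0.338,  0.075]), 0.61)]
top imager [(array([ 0.538, -0.338, -0.   ]), 0.77)]
0.8
```

View pics/scene0.png

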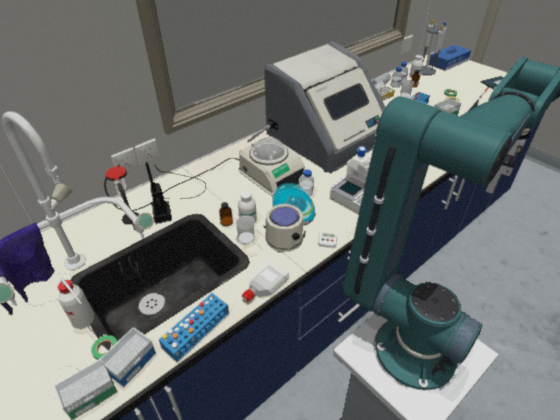

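View pics/top0.png

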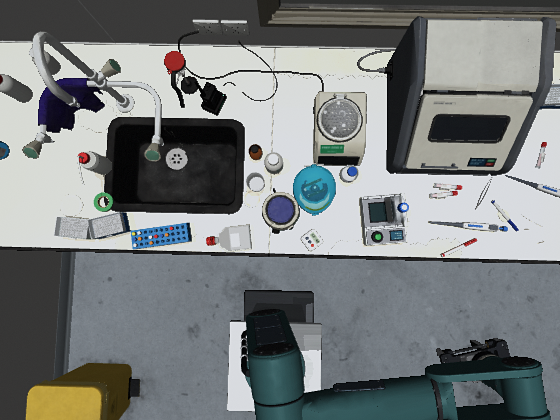

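```bash
python3 - <<'E'
from h import *
im=save('top','t1.png'); cv2.imwrite('pics/t1c.png',cv2.resize(im[140:270,270:440,::-1],None,fx=4.4,fy=4.4,interpolation=cv2.INTER_CUBIC))
for l in ['flask_red','timer','buffer_bottle','rack','beaker','start_top']:
    r=tip_of('top',l); print(l,[(np.round(d['position'],3),round(d['conf'],2)) for d in r[:2]])
im=save('scene','s1.png'); cv2.imwrite('pics/s1c.png',cv2.resize(im[130:230,310:420,::-1],None,fx=6,fy=6,interpolation=cv2.INTER_CUBIC))
save('wrist','w1.png')
K=vision.get_calibration('wrist'); print(K['camera_matrix'],np.round(K['cam_to_world'],3))
f=[]
for i in range(3): f.append(bot.state()['ft_force']); vision.grab_frame('top')
print(np.round(f,2), bot.state()['time'])
E
```

```text
flask_red [(array([0.446, 0.096, 0.021]), 0.83)]
timer [(array([ 0.435, -0.115, -0.002]), 0.83)]
buffer_bottle [(array([ 0.67 , -0.242, -0.003]), 0.61)]
rack [(array([0.444, 0.408, 0.001]), 0.76)]
beaker [(array([ 0.635,  0.079, -0.001]), 0.77)]
start_top [(array([ 0.458, -0.337,  0.076]), 0.41)]
[[359.04880792   0.         281.30163625]
 [  0.         359.04880792 209.81405209]
 [  0.           0.           1.        ]] [[ 0.247 -0.935 -0.254  0.209]
 [-0.969 -0.238 -0.066 -0.514]
 [ 0.001  0.263 -0.965  0.384]
 [ 0.     0.     0.     1.   ]]
[[-1.13 -0.51  0.56]
 [-0.27  0.34 -0.63]
 [ 1.38  0.    0.44]] 1.4
```

View pics/t1c.png

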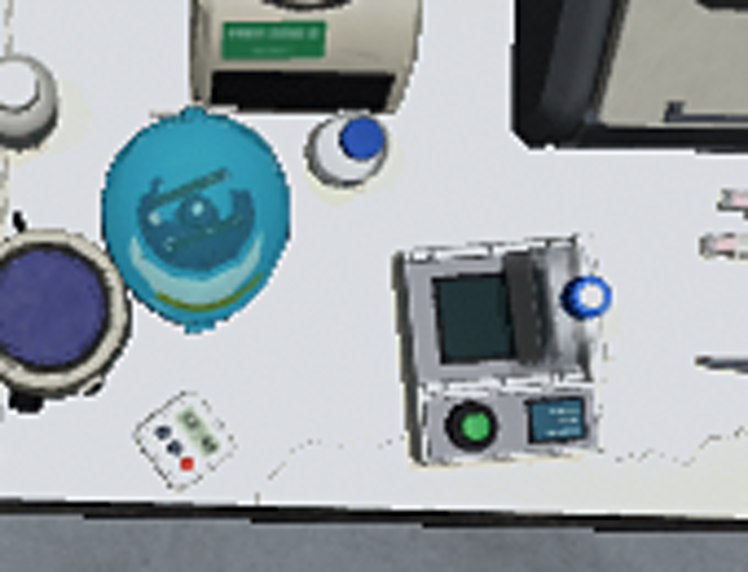

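View pics/s1c.png

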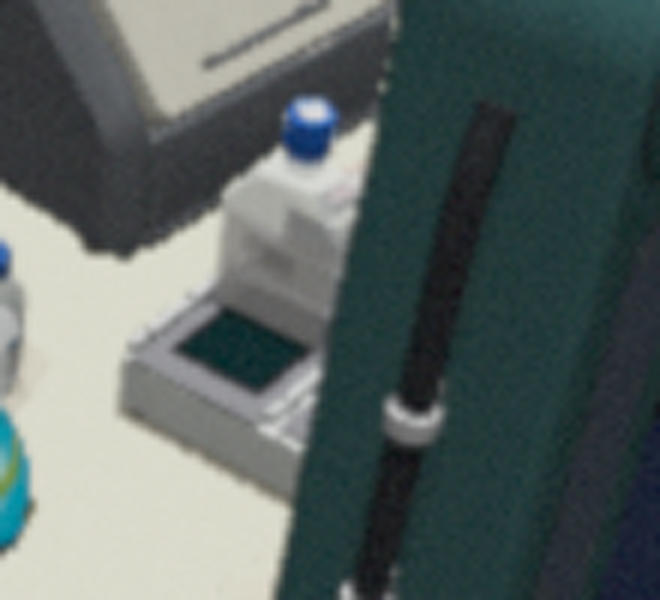

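View pics/w1.png

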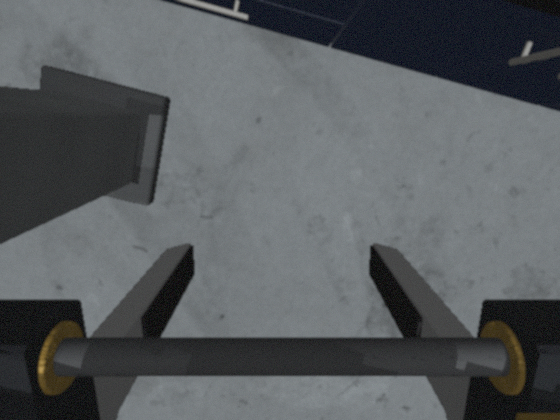

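servo_tool:
  moves:
    - {"dp": [1,0.4,2],"twist": 0,"hand": 0.45}
    - {"dp": [2.5,0.9,4],"twist": -0.5,"hand": 0.45}
    - {"dp": [4.5,1.6,4.5],"twist": -1,"hand": 0.45}
    - {"dp": [6.5,2.3,4.5],"twist": -1.5,"hand": 0.45}
    - {"dp": [8.5,3,4.5],"twist": -1.5,"hand": 0.45}
    - {"dp": [10.5,3.7,4.5],"twist": -1.5,"hand": 0.45}
    - {"dp": [12.5,4.5,4.5],"twist": -1.5,"hand": 0.45}
    - {"dp": [14,5,4.5],"twist": -1.5,"hand": 0.45}
    - {"dp": [15,5.4,4.5],"twist": -1.5,"hand": 0.45}
    - {"dp": [15.5,5.5,4.5],"twist": -1.5,"hand": 0.45}
    - {"dp": [15.5,5.5,4.5],"twist": -1.5,"hand": 0.45}
    - {"dp": [15.5,5.5,4.5],"twist": -1.5,"hand": 0.45}

```text
time: 2.6
ee_pos: [0.5226, -0.3961, 0.3179]
tcp_rot: [0.0, 0.739, -0.674, -0.0]
ft_force: [-0.2, 0.7, 0.2]
finger_gap: 0.0424
```

```bash
cat >> h.py <<'E'
def yaw(s):
    w,x,y,z=s['tcp_rot']; return np.degrees(np.arctan2(2*(x*y+w*z),1-2*(y*y+z*z)))
def look(cams,labels,tag):
    for c in cams:
        save(c,f'{tag}_{c}.png')
        for l in labels:
            r=tip_of(c,l); print(c,l,[(np.round(d['position'],4),round(d['conf'],2)) for d in r[:2]])
    s=bot.state(); print(round(s['time'],2),np.round(s['ee_pos'],4),round(yaw(s),1),np.round(s['ft_force'],1),round(s['finger_gap'],4))
E
python3 -c "
from h import *
look(['wrist'],['end_stop','lane_end','flask_heel','flask_cap','start_top'],'a')"
```

```text
wrist end_stop [(array([ 0.5441, -0.4146,  0.0493]), 0.6)]
wrist lane_end [(array([ 0.5333, -0.2937,  0.0496]), 0.63)]
wrist flask_heel []
wrist flask_cap [(array([ 0.5431, -0.3861,  0.2023]), 0.65)]
wrist start_top [(array([ 0.4509, -0.3339,  0.0727]), 0.53)]
2.9 [ 0.5223 -0.3963  0.3187] -84.8 [-0.1  0.7  0.1] 0.0423
```

View pics/a_wrist.png

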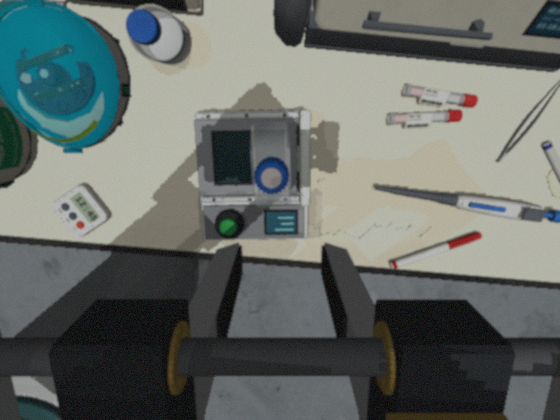

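```bash
python3 - <<'E'
from h import *
im=cv2.imread('pics/a_wrist.png'); cv2.imwrite('pics/a_c.png',cv2.resize(im[95:250,185:325],None,fx=3.8,fy=3.8,interpolation=cv2.INTER_CUBIC))
E
```

```text
(no output)
```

View pics/a_c.png

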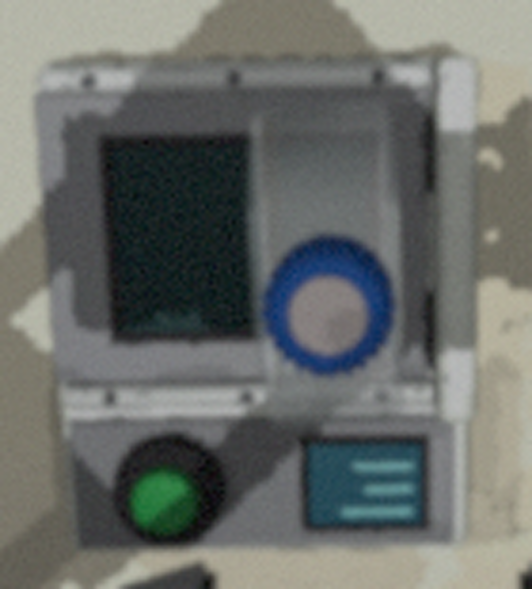

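```bash
cat >> h.py <<'E'
def bp(cal,u,v,z):
    K=cal['camera_matrix'];T=cal['cam_to_world']
    d=T[:3,:3]@np.linalg.solve(K,[u,v,1.]); o=T[:3,3]; return o+d*(z-o[2])/d[2]
E
python3 - <<'E'
from h import *
c=vision.get_calibration('wrist')
for n,u,v,z in [('ru1',88,80,.058),('ru2',378,75,.058),('rl1',109,398,.058),('rl2',380,395,.058),('w1',105,140,.05),('w2',115,335,.05),('cap',328,315,.202),('btn',163,503,.074),('stopU',440,62,.076),('stopL',438,418,.076)]:
    print(n,np.round(bp(c,u/3.8+185,v/3.8+95,z),4))
E
```

```text
ru1 [ 0.5857 -0.3041  0.058 ]
ru2 [ 0.5953 -0.3939  0.058 ]
rl1 [ 0.4844 -0.3148  0.058 ]
rl2 [ 0.4934 -0.404   0.058 ]
w1 [ 0.5673 -0.3087  0.05  ]
w2 [ 0.5041 -0.3145  0.05  ]
cap [ 0.5445 -0.3861  0.202 ]
btn [ 0.4549 -0.3364  0.074 ]
stopU [ 0.6008 -0.4118  0.076 ]
stopL [ 0.4919 -0.4225  0.076 ]
```

servo_tool:
  moves:
    - {"dp": [0.5,0.2,-1],"twist": 0.1,"hand": 0.45}
    - {"dp": [0.9,0.4,-2],"twist": 0.1,"hand": 0.45}
    - {"dp": [0.9,0.4,-3],"twist": 0.1,"hand": 0.45}
    - {"dp": [0.9,0.4,-4.0],"twist": 0.1,"hand": 0.45}
    - {"dp": [0.9,0.4,-4.2],"twist": 0.1,"hand": 0.45}
    - {"dp": [0.9,0.4,-4.2],"twist": 0.1,"hand": 0.45}
    - {"dp": [0.9,0.4,-4.2],"twist": 0.1,"hand": 0.45}

```text
time: 3.6
ee_pos: [0.5462, -0.3861, 0.2149]
tcp_rot: [-0.0, 0.742, -0.67, 0.001]
ft_force: [-1.0, 0.1, 0.3]
finger_gap: 0.0424
```

```bash
python3 -c "
from h import *
look(['wrist'],['flask_cap'],'b')
c=vision.get_calibration('wrist')
T=np.linalg.inv(c['cam_to_world'])
def pr(p):
    q=T@np.append(p,1); q=c['camera_matrix']@q[:3]; return q[:2]/q[2]
s=bot.state()['ee_pos']
print(pr(s),pr([.5455,-.3855,.202]))"
```

```text
wrist flask_cap [(array([ 0.5449, -0.3872,  0.2045]), 0.8)]
3.7 [ 0.5465 -0.3862  0.2155] -84.1 [-0.   0.2  0.7] 0.0425
[281.37470676 258.83602599] [279.90454639 251.07304592]
```

View pics/b_wrist.png

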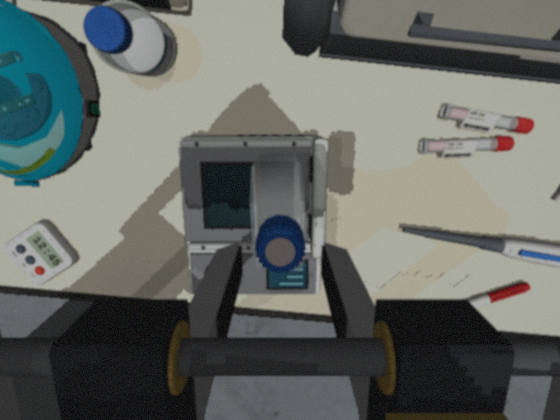

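servo_tool:
  moves:
    - {"dp": [0,0,-0.7],"twist": 0,"hand": 0.45}
    - {"dp": [0,0,-1.25],"twist": 0,"hand": 0.45}
    - {"dp": [0,0,-1.25],"twist": 0,"hand": 0.45}
    - {"dp": [-0.02,0.2,-1.25],"twist": 0,"hand": 0.45}
    - {"dp": [-0.04,0.4,-1.25],"twist": 0,"hand": 0.45}
    - {"dp": [-0.06,0.56,-1.25],"twist": 0,"hand": 0.45}
    - {"dp": [-0.08,0.72,-1.25],"twist": 0,"hand": 0.45}
    - {"dp": [-0.09,0.88,-1.25],"twist": 0,"hand": 0.45}
    - {"dp": [-0.1,1.04,-1.25],"twist": 0,"hand": 0.45}
    - {"dp": [-0.12,1.2,-1.25],"twist": 0,"hand": 0.45}
    - {"dp": [-0.14,1.36,-1.25],"twist": 0,"hand": 0.45}
    - {"dp": [-0.16,1.5,-1.25],"twist": 0,"hand": 0.45}
    - {"dp": [-0.16,1.6,-1.25],"twist": 0,"hand": 0.45}
    - {"dp": [-0.16,1.6,-1.25],"twist": 0,"hand": 0.45}

```text
time: 5.1
ee_pos: [0.542, -0.3451, 0.1818]
tcp_rot: [-0.0, 0.743, -0.67, 0.0]
ft_force: [0.4, -0.6, -0.1]
finger_gap: 0.0422
```

```bash
python3 -c "
from h import *
look(['wrist','top'],['flask_cap','flask'],'c')"
```

```text
wrist flask_cap [(array([ 0.5377, -0.3465,  0.2011]), 0.86)]
wrist flask []
top flask_cap [(array([ 0.542 , -0.3441,  0.2014]), 0.63)]
top flask [(array([ 0.5501, -0.3809,  0.0546]), 0.62)]
5.4 [ 0.5419 -0.3456  0.1817] -84.1 [0.6 0.1 0.2] 0.0425
```

View pics/c_wrist.png

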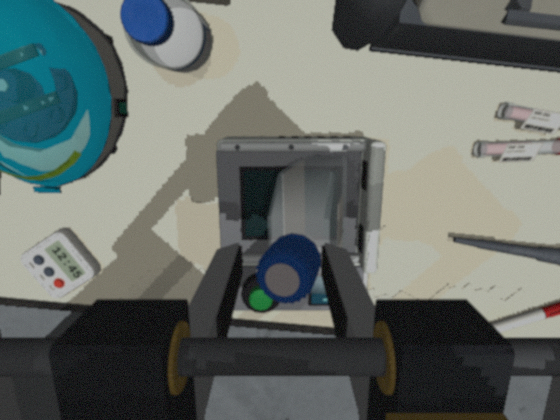

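servo_tool:
  moves:
    - {"dp": [-0.01,0.1,0],"twist": 0,"hand": 0.45}
    - {"dp": [-0.02,0.2,0],"twist": 0,"hand": 0.45}
    - {"dp": [-0.03,0.3,0],"twist": 0,"hand": 0.45}
    - {"dp": [-0.04,0.4,0],"twist": 0,"hand": 0.45}
    - {"dp": [-0.05,0.48,0],"twist": 0,"hand": 0.45}
    - {"dp": [-0.06,0.56,0],"twist": 0,"hand": 0.45}
    - {"dp": [-0.06,0.56,0],"twist": 0,"hand": 0.45}
    - {"dp": [-0.06,0.56,0],"twist": 0,"hand": 0.48}
    - {"dp": [-0.06,0.56,0],"twist": 0,"hand": 0.5}

```text
time: 6.3
ee_pos: [0.5404, -0.3315, 0.1817]
tcp_rot: [0.0, 0.743, -0.67, 0.0]
ft_force: [-0.6, -0.2, -0.0]
finger_gap: 0.0468
```

```bash
python3 -c "
from h import *
look(['wrist','top'],['flask_cap'],'d')"
```

```text
wrist flask_cap [(array([ 0.5377, -0.3239,  0.2004]), 0.68), (array([ 0.5401, -0.3385, -0.002 ]), 0.16)]
top flask_cap [(array([ 0.5363, -0.3194,  0.1976]), 0.56), (array([ 0.5461, -0.3792,  0.0565]), 0.23)]
6.5 [ 0.5404 -0.3315  0.1817] -84.1 [ 0.3  0.8 -1.1] 0.0471
```

View pics/d_wrist.png

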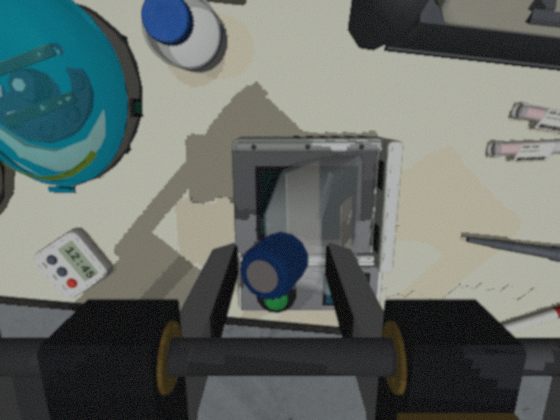

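```bash
python3 -c "
import numpy as np
u=np.array([-.103,.995]);w=np.array([.995,.103])
for i in range(1,13):
    p=np.radians(7.5*i);h=6.25*np.cos(p)+8*np.sin(p)
    d=((36*(1-np.cos(p))+h-6.25+i/4)*u+36*np.sin(p)*w)/25
    print('{\"dp\": [%.2f, %.2f, 0], \"twist\": %.2f, \"hand\": 0.64},'%(d[0],d[1],1.25*i))"
```

```text
{"dp": [0.18, 0.08, 0], "twist": 1.25, "hand": 0.64},
{"dp": [0.36, 0.18, 0], "twist": 2.50, "hand": 0.64},
{"dp": [0.52, 0.30, 0], "twist": 3.75, "hand": 0.64},
{"dp": [0.68, 0.43, 0], "twist": 5.00, "hand": 0.64},
{"dp": [0.82, 0.58, 0], "twist": 6.25, "hand": 0.64},
{"dp": [0.95, 0.74, 0], "twist": 7.50, "hand": 0.64},
{"dp": [1.06, 0.90, 0], "twist": 8.75, "hand": 0.64},
{"dp": [1.14, 1.08, 0], "twist": 10.00, "hand": 0.64},
{"dp": [1.21, 1.25, 0], "twist": 11.25, "hand": 0.64},
{"dp": [1.25, 1.43, 0], "twist": 12.50, "hand": 0.64},
{"dp": [1.27, 1.60, 0], "twist": 13.75, "hand": 0.64},
{"dp": [1.26, 1.77, 0], "twist": 15.00, "hand": 0.64},
```

servo_tool:
  moves:
    - {"dp": [0,0,0],"twist": 0,"hand": 0.54}
    - {"dp": [0,0,0],"twist": 0,"hand": 0.58}
    - {"dp": [0,0,-0.1],"twist": 0,"hand": 0.62}
    - {"dp": [0,0,-0.2],"twist": 0,"hand": 0.64}
    - {"dp": [0,0,-0.2],"twist": 0,"hand": 0.64}

```text
time: 7.0
ee_pos: [0.5402, -0.3312, 0.176]
tcp_rot: [0.0, 0.743, -0.67, -0.001]
ft_force: [0.5, 0.2, 0.5]
finger_gap: 0.0598
```

servo_tool:
  moves:
    - {"dp": [0.18,0.08,0],"twist": 1.25,"hand": 0.64}
    - {"dp": [0.36,0.18,0],"twist": 2.5,"hand": 0.64}
    - {"dp": [0.52,0.3,0],"twist": 3.75,"hand": 0.64}
    - {"dp": [0.68,0.43,0],"twist": 5,"hand": 0.64}
    - {"dp": [0.82,0.58,0],"twist": 6.25,"hand": 0.64}
    - {"dp": [0.95,0.74,-0.05],"twist": 7.5,"hand": 0.64}
    - {"dp": [1.06,0.9,-0.1],"twist": 8.75,"hand": 0.64}
    - {"dp": [1.14,1.08,-0.15],"twist": 10,"hand": 0.64}
    - {"dp": [1.21,1.25,-0.2],"twist": 11.25,"hand": 0.64}
    - {"dp": [1.25,1.43,-0.2],"twist": 12.5,"hand": 0.64}
    - {"dp": [1.27,1.6,-0.2],"twist": 13.75,"hand": 0.64}
    - {"dp": [1.26,1.77,-0.2],"twist": 15,"hand": 0.64}
    - {"dp": [1.26,1.77,-0.2],"twist": 15,"hand": 0.64}

```text
time: 8.3
ee_pos: [0.572, -0.2867, 0.1718]
tcp_rot: [-0.0, 0.999, 0.052, 0.0]
ft_force: [-0.0, 0.5, -0.3]
finger_gap: 0.0598
```

```bash
python3 -c "
from h import *
look(['wrist','top','scene'],['flask_cap','flask_heel'],'e')"
```

```text
wrist flask_cap [(array([ 0.5341, -0.3132,  0.1975]), 0.97)]
wrist flask_heel [(array([ 6.725e-01, -2.394e-01, -5.000e-04]), 0.26)]
top flask_cap [(array([ 0.5353, -0.3126,  0.1957]), 0.58)]
top flask_heel [(array([ 0.5425, -0.3637,  0.0467]), 0.45)]
scene flask_cap []
scene flask_heel []
8.75 [ 0.5719 -0.2874  0.1717] 5.9 [ 0.1 -0.2  0.1] 0.0605
```

View pics/e_wrist.png

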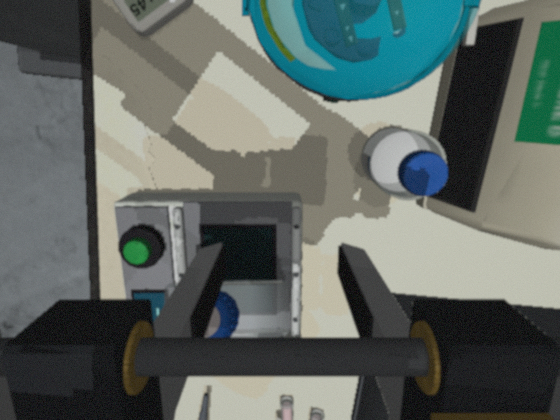

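```bash
cat > arc.py <<'E'
import numpy as np,sys
t0,t1,st,ext=map(float,sys.argv[1:5])
f=lambda t:(152*np.sin(np.radians(t))-5*np.cos(np.radians(t)),152*np.cos(np.radians(t))+5*np.sin(np.radians(t)))
for t in np.arange(t0+st,t1+.01,st):
    a=f(t)[0]-f(t0)[0];b=f(t)[1]-f(t0)[1]-ext*(t-t0)/(t1-t0)
    print('%d {"dp": [%.2f, %.2f, %.2f], "twist": 0, "hand": 0.64},'%(t,-.103*a/25,.995*a/25,b/25))
E
python3 arc.py 28 50 2 5
```

```text
30 {"dp": [-0.02, 0.19, -0.11], "twist": 0, "hand": 0.64},
32 {"dp": [-0.04, 0.37, -0.24], "twist": 0, "hand": 0.64},
34 {"dp": [-0.06, 0.55, -0.36], "twist": 0, "hand": 0.64},
36 {"dp": [-0.08, 0.73, -0.50], "twist": 0, "hand": 0.64},
38 {"dp": [-0.09, 0.90, -0.64], "twist": 0, "hand": 0.64},
40 {"dp": [-0.11, 1.07, -0.79], "twist": 0, "hand": 0.64},
42 {"dp": [-0.13, 1.24, -0.94], "twist": 0, "hand": 0.64},
44 {"dp": [-0.14, 1.39, -1.10], "twist": 0, "hand": 0.64},
46 {"dp": [-0.16, 1.55, -1.26], "twist": 0, "hand": 0.64},
48 {"dp": [-0.18, 1.70, -1.43], "twist": 0, "hand": 0.64},
50 {"dp": [-0.19, 1.84, -1.60], "twist": 0, "hand": 0.64},
```

servo_tool:
  moves:
    - {"dp": [-0.02,0.19,-0.11],"twist": 0,"hand": 0.64}
    - {"dp": [-0.04,0.37,-0.24],"twist": 0,"hand": 0.64}
    - {"dp": [-0.06,0.55,-0.36],"twist": 0,"hand": 0.64}
    - {"dp": [-0.08,0.73,-0.5],"twist": 0,"hand": 0.64}
    - {"dp": [-0.09,0.9,-0.64],"twist": 0,"hand": 0.64}
    - {"dp": [-0.11,1.07,-0.79],"twist": 0,"hand": 0.64}
    - {"dp": [-0.13,1.24,-0.94],"twist": 0,"hand": 0.64}
    - {"dp": [-0.14,1.39,-1.1],"twist": 0,"hand": 0.64}
    - {"dp": [-0.14,1.39,-1.1],"twist": 0,"hand": 0.64}

```text
time: 9.65
ee_pos: [0.5681, -0.2515, 0.1434]
tcp_rot: [-0.001, 0.999, 0.052, -0.001]
ft_force: [-0.0, 0.8, 0.2]
finger_gap: 0.0601
```

```bash
cat >> h.py <<'E'
def crop():pass
E
python3 -c "
from h import *
look(['wrist','top','scene'],['flask_cap','flask_heel'],'f')
a=cv2.imread('pics/f_top.png')[170:260,340:440];b=cv2.imread('pics/f_scene.png')[130:230,310:420]
a=cv2.resize(a,(400,360),interpolation=2);b=cv2.resize(b,(396,360),interpolation=2)
cv2.imwrite('pics/f_c.png',np.hstack([a,b]))"
```

```text
wrist flask_cap [(array([ 0.5287, -0.2777,  0.1744]), 0.97)]
wrist flask_heel []
top flask_cap [(array([ 0.5315, -0.2764,  0.1747]), 0.41)]
top flask_heel [(array([ 0.5451, -0.3622,  0.051 ]), 0.6)]
scene flask_cap []
scene flask_heel []
10.1 [ 0.5685 -0.2526  0.1445] 5.9 [-0.1 -0.   0.4] 0.0601
```

View pics/f_c.png

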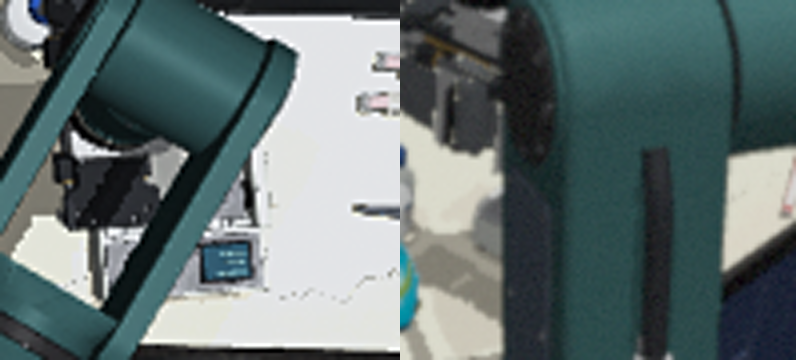

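View pics/f_wrist.png

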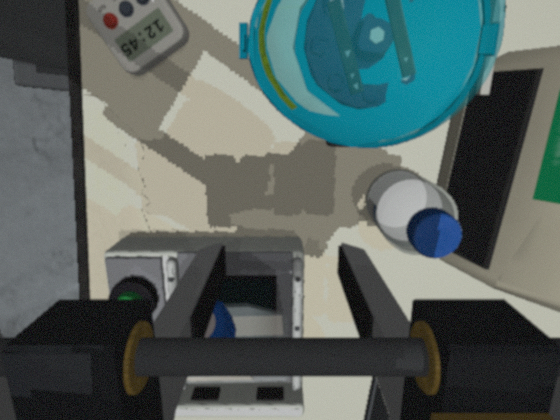

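servo_tool:
  moves:
    - {"dp": [-0.02,0.16,-0.16],"twist": 0,"hand": 0.64}
    - {"dp": [-0.04,0.31,-0.33],"twist": 0,"hand": 0.64}
    - {"dp": [-0.05,0.45,-0.5],"twist": 0,"hand": 0.64}
    - {"dp": [-0.06,0.52,-0.58],"twist": 0,"hand": 0.64}
    - {"dp": [-0.06,0.52,-0.58],"twist": 0,"hand": 0.64}

```text
time: 10.6
ee_pos: [0.5666, -0.2388, 0.129]
tcp_rot: [-0.0, 0.999, 0.052, -0.0]
ft_force: [0.8, 0.8, 1.1]
finger_gap: 0.06
```

```bash
cat >> h.py <<'E'
from scipy.optimize import least_squares
def est(tag,extra=()):
    save('wrist',f'{tag}_w.png'); r=tip_of('wrist','flask_cap')
    print([(np.round(d['position'],4),round(d['conf'],2)) for d in r[:2]])
    save('top',f'{tag}_t.png'); r2=tip_of('top','flask_cap'); print([(np.round(d['position'],4),round(d['conf'],2)) for d in r2[:2]])
    s=bot.state(); print(round(s['time'],2),np.round(s['ee_pos'],4),round(yaw(s),1),np.round(s['ft_force'],1))
    p=r[0]['position']; st=((p[0]-.546)*-.103+(p[1]+.413)*.995)*1e3; h=(p[2]-.05)*1e3
    A=np.hypot(152,20); th=np.degrees(np.arctan2(20,152)+np.arccos(min(1,h/A)))
    t=np.radians(th); C=s['ee_pos']; F=C[:2]-.036*np.array([.995,.103]); fs=((F[0]-.546)*-.103+(F[1]+.413)*.995)*1e3-8
    print('cap s',round(st,1),'h',round(h,1),'theta',round(th,1),'heel d',round(st-152*np.sin(t)+20*np.cos(t),1),'post face s',round(fs,1),'rim s',round(st+15*np.cos(t),1),'tip h',round(C[2]*1e3-50,1))
E
python3 -c "
from h import *
est('g')"
```

```text
[(array([ 0.5261, -0.2626,  0.161 ]), 0.81)]
[(array([ 0.526 , -0.2566,  0.1621]), 0.56)]
10.8 [ 0.567  -0.2396  0.1299] 5.9 [-0.6  0.5 -0.1]
cap s 151.7 h 111.0 theta 51.1 heel d 45.9 post face s 162.3 rim s 161.1 tip h 79.9
```

servo_tool:
  moves:
    - {"dp": [0.01,-0.08,0],"twist": 0,"hand": 0.64}
    - {"dp": [0.02,-0.16,0],"twist": 0,"hand": 0.64}
    - {"dp": [0.03,-0.24,0],"twist": 0,"hand": 0.64}
    - {"dp": [0.03,-0.32,0],"twist": 0,"hand": 0.64}

```text
time: 11.2
ee_pos: [0.5678, -0.2478, 0.1298]
tcp_rot: [0.0, 0.999, 0.051, 0.0]
ft_force: [-0.4, 0.6, 0.9]
finger_gap: 0.0604
```

```bash
python3 -c "
from h import *
est('h')"
```

```text
[(array([ 0.5272, -0.2713,  0.1632]), 0.86)]
[(array([ 0.5277, -0.2655,  0.1616]), 0.43)]
11.4 [ 0.5676 -0.2477  0.1296] 5.9 [0.3 0.9 0.3]
cap s 142.9 h 113.2 theta 49.9 heel d 39.5 post face s 154.2 rim s 152.6 tip h 79.6
```

servo_tool:
  moves:
    - {"dp": [0.01,-0.08,0],"twist": 0,"hand": 0.64}
    - {"dp": [0.02,-0.16,0],"twist": 0,"hand": 0.64}
    - {"dp": [0.03,-0.24,0],"twist": 0,"hand": 0.64}
    - {"dp": [0.03,-0.32,0],"twist": 0,"hand": 0.64}
    - {"dp": [0.04,-0.4,0],"twist": 0,"hand": 0.64}
    - {"dp": [0.05,-0.48,0],"twist": 0,"hand": 0.64}
    - {"dp": [0.05,-0.54,0],"twist": 0,"hand": 0.64}

```text
time: 12.1
ee_pos: [0.569, -0.2612, 0.1297]
tcp_rot: [-0.0, 0.999, 0.052, 0.0]
ft_force: [-0.7, 0.7, 1.1]
finger_gap: 0.0599
```

```bash
python3 -c "
from h import *
est('i')"
```

```text
[]
[(array([ 0.5297, -0.2842,  0.1615]), 0.5)]
12.3 [ 0.5689 -0.2611  0.1296] 5.9 [-0.2 -0.   0. ]Traceback (most recent call last):
  File "<string>", line 3, in <module>
    est('i')
    ~~~^^^^^
  File "h.py", line 23, in est
    p=r[0]['position']; st=((p[0]-.546)*-.103+(p[1]+.413)*.995)*1e3; h=(p[2]-.05)*1e3
      ~^^^
IndexError: list index out of range
```

View pics/i_w.png

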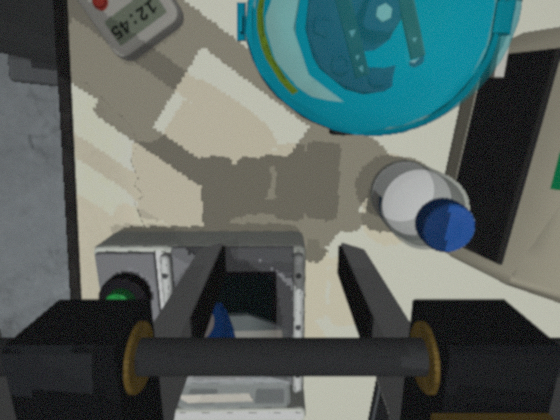

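servo_tool:
  moves:
    - {"dp": [0.01,-0.06,0],"twist": 0,"hand": 0.64}
    - {"dp": [0.01,-0.12,0],"twist": 0,"hand": 0.64}
    - {"dp": [0.02,-0.16,0],"twist": 0,"hand": 0.64}
    - {"dp": [0.02,-0.16,0],"twist": 0,"hand": 0.64}

```text
time: 12.7
ee_pos: [0.5695, -0.2651, 0.1298]
tcp_rot: [0.0, 0.999, 0.052, 0.0]
ft_force: [0.3, 0.7, -0.1]
finger_gap: 0.0601
```

```bash
python3 - <<'E'
s=open('h.py').read()
s=s.replace("    p=r[0]['position'];","    p=(r[0]['position'] if r else np.array(r2[0]['position'])-[0,.005,0]);")
open('h.py','w').write(s)
E
python3 -c "
from h import *
est('j')
f=[bot.state()['ft_force']]
for i in range(3): vision.grab_frame('top'); f.append(bot.state()['ft_force'])
print(np.round(np.mean(f,0),2))"
```

```text
[(array([ 0.5279, -0.2859,  0.1641]), 0.96)]
[(array([ 0.5278, -0.2856,  0.1601]), 0.63), (array([0.4463, 0.0944, 0.0178]), 0.58)]
12.9 [ 0.5694 -0.265   0.1297] 5.9 [-0.9  1.1 -0. ]
cap s 128.3 h 114.1 theta 49.4 heel d 25.9 post face s 136.9 rim s 138.1 tip h 79.7
[-0.24  0.75  0.01]
```

servo_tool:
  moves:
    - {"dp": [-0.01,0.06,-0.12],"twist": 0,"hand": 0.64}
    - {"dp": [-0.01,0.11,-0.24],"twist": 0,"hand": 0.64}
    - {"dp": [-0.02,0.16,-0.37],"twist": 0,"hand": 0.64}
    - {"dp": [-0.02,0.21,-0.51],"twist": 0,"hand": 0.64}
    - {"dp": [-0.03,0.26,-0.66],"twist": 0,"hand": 0.64}
    - {"dp": [-0.03,0.3,-0.81],"twist": 0,"hand": 0.64}
    - {"dp": [-0.03,0.3,-0.81],"twist": 0,"hand": 0.64}

```text
time: 13.75
ee_pos: [0.5683, -0.257, 0.1085]
tcp_rot: [-0.0, 0.999, 0.052, -0.001]
ft_force: [-0.9, 0.8, 0.0]
finger_gap: 0.0601
```

```bash
python3 -c "
from h import *
est('k')
f=[bot.state()['ft_force']]
for i in range(3): vision.grab_frame('top'); f.append(bot.state()['ft_force'])
print(np.round(np.mean(f,0),2))"
```

```text
[(array([ 0.5252, -0.2776,  0.1425]), 0.64)]
[(array([ 0.5276, -0.2753,  0.1442]), 0.64)]
13.95 [ 0.5689 -0.2576  0.1097] 5.9 [-0.2  1.2  0.7]
cap s 136.9 h 92.5 theta 60.4 heel d 14.6 post face s 144.3 rim s 144.3 tip h 59.7
[-0.03  0.65  0.35]
```

View pics/k_w.png

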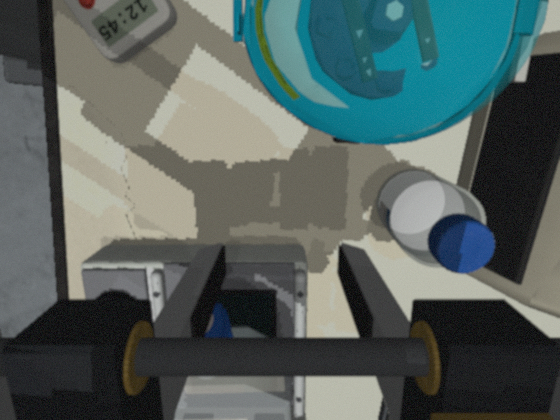

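servo_tool:
  moves:
    - {"dp": [0,0.03,-0.11],"twist": 0,"hand": 0.64}
    - {"dp": [-0.01,0.07,-0.22],"twist": 0,"hand": 0.64}
    - {"dp": [-0.01,0.1,-0.34],"twist": 0,"hand": 0.64}
    - {"dp": [-0.01,0.13,-0.46],"twist": 0,"hand": 0.64}
    - {"dp": [-0.01,0.16,-0.58],"twist": 0,"hand": 0.64}
    - {"dp": [-0.02,0.18,-0.7],"twist": 0,"hand": 0.64}
    - {"dp": [-0.02,0.21,-0.82],"twist": 0,"hand": 0.64}
    - {"dp": [-0.02,0.23,-0.94],"twist": 0,"hand": 0.64}
    - {"dp": [-0.02,0.23,-0.94],"twist": 0,"hand": 0.64}

```text
time: 15.0
ee_pos: [0.5679, -0.2513, 0.0853]
tcp_rot: [-0.0, 0.999, 0.052, -0.0]
ft_force: [-0.3, 1.2, 1.1]
finger_gap: 0.0597
```

```bash
python3 -c "
from h import *
est('l')
f=[bot.state()['ft_force']]
for i in range(3): vision.grab_frame('top'); f.append(bot.state()['ft_force'])
print(np.round(np.mean(f,0),2))"
```

```text
[(array([ 0.4401, -0.1173, -0.0024]), 0.6)]
[(array([ 0.5296, -0.267 ,  0.1213]), 0.76)]
15.2 [ 0.5684 -0.2517  0.0862] 5.9 [0.4 1.9 0.2]
cap s 305.1 h -52.4 theta 117.5 heel d 161.1 post face s 150.2 rim s 298.2 tip h 36.2
[0.63 2.21 0.29]
```

View pics/l_w.png

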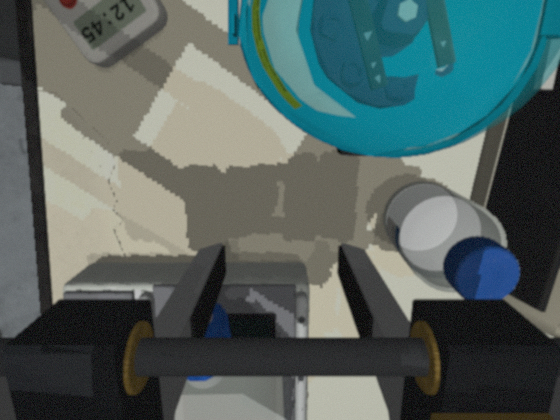

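servo_tool:
  moves:
    - {"dp": [0,0.02,-0.1],"twist": 0,"hand": 0.64}
    - {"dp": [0,0.03,-0.2],"twist": 0,"hand": 0.64}
    - {"dp": [0,0.04,-0.3],"twist": 0,"hand": 0.64}
    - {"dp": [-0.01,0.06,-0.4],"twist": 0,"hand": 0.64}
    - {"dp": [-0.01,0.07,-0.5],"twist": 0,"hand": 0.64}

```text
time: 15.85
ee_pos: [0.5679, -0.2494, 0.0731]
tcp_rot: [-0.0, 0.999, 0.052, -0.0]
ft_force: [0.2, 5.0, -0.0]
finger_gap: 0.0601
```

```bash
python3 -c "
from h import *
est('m')
f=[bot.state()['ft_force']]
for i in range(3): vision.grab_frame('top'); f.append(bot.state()['ft_force'])
print(np.round(np.mean(f,0),2))"
```

```text
[]
[(array([ 0.5276, -0.2645,  0.1093]), 0.56), (array([ 0.5536, -0.4083,  0.0666]), 0.17)]
16.05 [ 0.568  -0.2496  0.0733] 5.9 [0.5 4.1 0.9]
cap s 144.7 h 59.3 theta 74.7 heel d 3.3 post face s 152.3 rim s 148.6 tip h 23.3
[0.35 4.14 0.59]
```

servo_tool:
  moves:
    - {"dp": [0,0.01,-0.1],"twist": 0,"hand": 0.64}
    - {"dp": [0,0.02,-0.2],"twist": 0,"hand": 0.64}
    - {"dp": [0,0.03,-0.31],"twist": 0,"hand": 0.64}
    - {"dp": [0,0.04,-0.42],"twist": 0,"hand": 0.64}
    - {"dp": [0,0.04,-0.52],"twist": 0,"hand": 0.64}

```text
time: 16.7
ee_pos: [0.568, -0.2481, 0.0603]
tcp_rot: [-0.001, 0.999, 0.052, 0.0]
ft_force: [0.0, 6.7, 0.3]
finger_gap: 0.0602
```

```bash
python3 -c "
from h import *
est('n')
f=[bot.state()['ft_force']]
for i in range(3): vision.grab_frame('top'); f.append(bot.state()['ft_force'])
print(np.round(np.mean(f,0),2))"
```

```text
[]
[(array([ 0.5244, -0.2604,  0.0976]), 0.87), (array([ 0.6702, -0.2435, -0.002 ]), 0.16)]
16.9 [ 0.568  -0.2481  0.0602] 5.9 [1.2 5.2 0.6]
cap s 149.1 h 47.6 theta 79.4 heel d 3.4 post face s 153.8 rim s 151.8 tip h 10.2
[1.03 5.35 0.31]
```

servo_tool:
  moves:
    - {"dp": [0,0.01,-0.1],"twist": 0,"hand": 0.64}
    - {"dp": [0,0.01,-0.2],"twist": 0,"hand": 0.64}
    - {"dp": [0,0.01,-0.31],"twist": 0,"hand": 0.64}
    - {"dp": [0,0.01,-0.42],"twist": 0,"hand": 0.64}
    - {"dp": [0,0.0,-0.52],"twist": 0,"hand": 0.64}
    - {"dp": [0,-0.01,-0.63],"twist": 0,"hand": 0.64}

```text
time: 17.65
ee_pos: [0.568, -0.2477, 0.0443]
tcp_rot: [-0.001, 0.999, 0.052, 0.0]
ft_force: [1.2, 7.6, 0.1]
finger_gap: 0.0599
```

```bash
python3 -c "
from h import *
est('o')
f=[bot.state()['ft_force']]
for i in range(3): vision.grab_frame('top'); f.append(bot.state()['ft_force'])
print(np.round(np.mean(f,0),2))"
```

```text
[]
[]
17.85 [ 0.5679 -0.2477  0.0441] 5.9 [ 0.7  7.2 -0.9]Traceback (most recent call last):
  File "<string>", line 3, in <module>
    est('o')
    ~~~^^^^^
  File "h.py", line 23, in est
    p=(r[0]['position'] if r else np.array(r2[0]['position'])-[0,.005,0]); st=((p[0]-.546)*-.103+(p[1]+.413)*.995)*1e3; h=(p[2]-.05)*1e3
                                           ~~^^^
IndexError: list index out of range
```

servo_tool:
  moves:
    - {"dp": [0,0.0,-0.1],"twist": 0,"hand": 0.64}
    - {"dp": [0,0.0,-0.2],"twist": 0,"hand": 0.64}
    - {"dp": [0,0,-0.3],"twist": 0,"hand": 0.64}
    - {"dp": [0,0,-0.42],"twist": 0,"hand": 0.64}
    - {"dp": [0,0,-0.42],"twist": 0,"hand": 0.64}

```text
time: 18.35
ee_pos: [0.5682, -0.2479, 0.0342]
tcp_rot: [-0.001, 0.999, 0.052, 0.0]
ft_force: [0.4, 7.8, 1.2]
finger_gap: 0.0602
```

```bash
python3 -c "
from h import *
f=[bot.state()['ft_force']]
for i in range(3): vision.grab_frame('top'); f.append(bot.state()['ft_force'])
print(np.round(np.mean(f,0),2))
look(['top','wrist'],['flask_cap','flask'],'p')
a=cv2.imread('pics/p_top.png')[170:260,340:440]
cv2.imwrite('pics/p_c.png',cv2.resize(a,None,fx=6,fy=6,interpolation=2))"
```

```text
[0.68 7.31 1.  ]
top flask_cap [(array([ 0.5494, -0.4083,  0.0668]), 0.32)]
top flask [(array([ 0.5492, -0.4094,  0.0694]), 0.67)]
wrist flask_cap []
wrist flask []
18.8 [ 0.5682 -0.2479  0.0342] 5.9 [1.6 7.3 1. ] 0.0603
```

View pics/p_wrist.png

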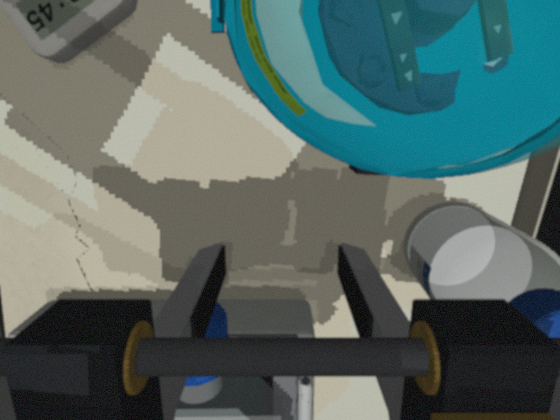

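View pics/p_c.png

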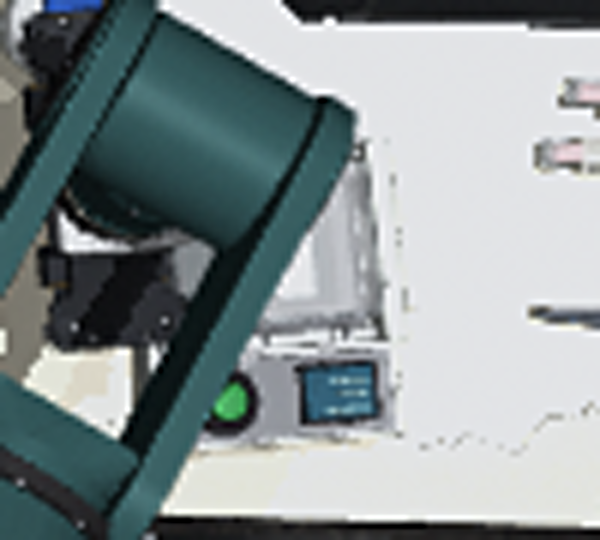

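servo_tool:
  moves:
    - {"dp": [0,0.0,-0.04],"twist": 0,"hand": 0.64}
    - {"dp": [0,0.0,-0.08],"twist": 0,"hand": 0.64}
    - {"dp": [0,0.02,-0.08],"twist": 0,"hand": 0.64}
    - {"dp": [0,0.03,-0.08],"twist": 0,"hand": 0.64}
    - {"dp": [0,0.03,-0.08],"twist": 0,"hand": 0.64}

```text
time: 19.3
ee_pos: [0.5683, -0.248, 0.0336]
tcp_rot: [-0.0, 0.999, 0.052, 0.0]
ft_force: [-1.1, 6.0, 4.5]
finger_gap: 0.0602
```

```bash
python3 -c "
from h import *
f=[bot.state()['ft_force']]
for i in range(3): vision.grab_frame('top'); f.append(bot.state()['ft_force'])
print(np.round(np.mean(f,0),2), bot.state()['ee_pos'])"
```

```text
[-1.29  6.78  4.72] [ 0.56829274 -0.24798248  0.03356583]
```

servo_tool:
  moves:
    - {"dp": [0,0.02,0.03],"twist": 0,"hand": 0.64}
    - {"dp": [0,0.04,0.06],"twist": 0,"hand": 0.64}
    - {"dp": [0,0.06,0.06],"twist": 0,"hand": 0.64}
    - {"dp": [0,0.08,0.06],"twist": 0,"hand": 0.64}
    - {"dp": [0,0.08,0.06],"twist": 0,"hand": 0.64}

```text
time: 19.95
ee_pos: [0.5678, -0.2475, 0.0338]
tcp_rot: [0.001, 0.999, 0.051, -0.0]
ft_force: [-0.9, -0.8, -0.0]
finger_gap: 0.0604
```

```bash
python3 -c "
from h import *
f=[bot.state()['ft_force']]
for i in range(3): vision.grab_frame('top'); f.append(bot.state()['ft_force'])
print(np.round(np.mean(f,0),2), bot.state()['ee_pos'])"
```

```text
[-0.22 -0.32  0.15] [ 0.56788309 -0.24706733  0.03379742]
```

servo_tool:
  moves:
    - {"dp": [0,0.2,0],"twist": 0,"hand": 0.64}
    - {"dp": [0,0.6,0],"twist": 0,"hand": 0.64}
    - {"dp": [0,0.6,1.5],"twist": 0,"hand": 0.64}
    - {"dp": [0,0.6,3],"twist": 0,"hand": 0.64}
    - {"dp": [0,0.6,4.5],"twist": 0,"hand": 0.64}
    - {"dp": [0,0.5,6],"twist": 0,"hand": 0.64}
    - {"dp": [-0.5,0,6.5],"twist": -1.3,"hand": 0.64}
    - {"dp": [-1,0,6.5],"twist": -2.6,"hand": 0.64}
    - {"dp": [-1.5,-0.3,6.5],"twist": -3.9,"hand": 0.64}
    - {"dp": [-2,-0.6,6.5],"twist": -5.2,"hand": 0.64}
    - {"dp": [-2.5,-0.9,6.5],"twist": -6.5,"hand": 0.64}
    - {"dp": [-3,-1.2,6.5],"twist": -7.8,"hand": 0.64}
    - {"dp": [-3.5,-1.5,6.5],"twist": -9.1,"hand": 0.64}
    - {"dp": [-4,-1.8,6.5],"twist": -10.4,"hand": 0.64}
    - {"dp": [-4.4,-2.1,6.5],"twist": -11.7,"hand": 0.64}
    - {"dp": [-4.7,-2.1,6.5],"twist": -13,"hand": 0.64}
    - {"dp": [-4.7,-2.1,6.5],"twist": -14.3,"hand": 0.64}
    - {"dp": [-4.7,-2.1,6.5],"twist": -15,"hand": 0.64}
    - {"dp": [-4.7,-2.1,6.5],"twist": -15,"hand": 0.64}

```text
time: 22.0
ee_pos: [0.4505, -0.2983, 0.1963]
tcp_rot: [-0.0, 0.743, -0.669, 0.0]
ft_force: [0.4, -0.7, -0.0]
finger_gap: 0.0602
```

```bash
python3 -c "
from h import *
look(['wrist','top'],['flask_cap','flask','flask_heel','start_top','end_stop'],'q')
a=cv2.imread('pics/q_top.png')[170:260,340:440]
cv2.imwrite('pics/q_c.png',cv2.resize(a,None,fx=6,fy=6,interpolation=2))"
```

```text
wrist flask_cap [(array([ 0.5287, -0.2632,  0.073 ]), 0.84)]
wrist flask [(array([ 0.5484, -0.412 ,  0.0688]), 0.81)]
wrist flask_heel []
wrist start_top [(array([ 0.4517, -0.3372,  0.0727]), 0.69)]
wrist end_stop []
top flask_cap [(array([ 0.5295, -0.2559,  0.0742]), 0.59)]
top flask [(array([ 0.5489, -0.411 ,  0.0659]), 0.56)]
top flask_heel []
top start_top [(array([ 0.6715, -0.2437, -0.0039]), 0.49), (array([ 0.4365, -0.1168, -0.0018]), 0.17)]
top end_stop [(array([ 0.547 , -0.4149,  0.0465]), 0.87)]
22.6 [ 0.4505 -0.299   0.1962] -84.1 [0.5 0.2 0.2] 0.0601
```

View pics/q_wrist.png

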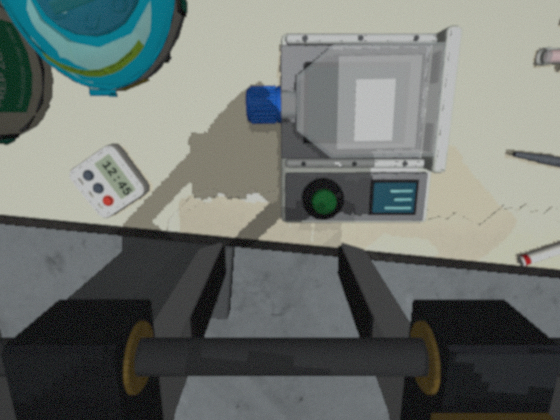

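View pics/q_c.png

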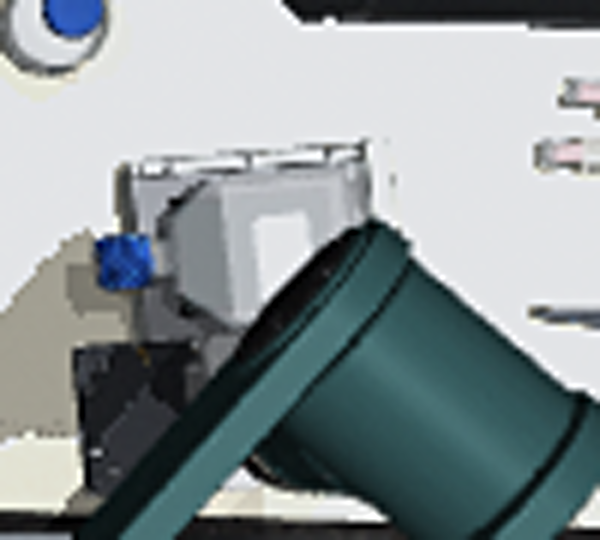

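```bash
python3 - <<'E'
from h import *
im=cv2.imread('pics/q_wrist.png'); cv2.imwrite('pics/q_z.png',cv2.resize(im[20:230,240:470],None,fx=3.4,fy=2.8,interpolation=cv2.INTER_CUBIC))
c=vision.get_calibration('wrist')
for n,u,v in [('capend',247,105)]: print(bp(c,u,v,.070))
print('btn',bp(c,323,201,.074))
E
```

```text
[ 0.52856991 -0.26294807  0.07      ]
btn [ 0.4559646  -0.33468441  0.074     ]
```

View pics/q_z.png

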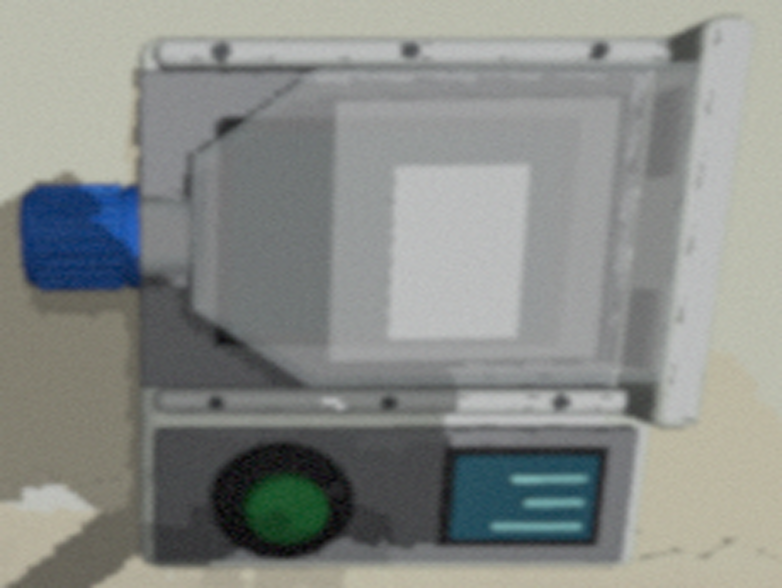

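servo_tool:
  moves:
    - {"dp": [0,-0.05,-1.5],"twist": 0,"hand": 0.64}
    - {"dp": [0,-0.05,-3],"twist": 0,"hand": 0.64}
    - {"dp": [0,-0.05,-4.2],"twist": 0,"hand": 0.64}
    - {"dp": [0,-0.05,-4.7],"twist": 0,"hand": 0.64}
    - {"dp": [0,-0.05,-4.85],"twist": 0,"hand": 0.64}
    - {"dp": [0,-0.05,-4.95],"twist": 0,"hand": 0.64}
    - {"dp": [0,-0.05,-5.0],"twist": 0,"hand": 0.64}
    - {"dp": [0,-0.05,-5.0],"twist": 0,"hand": 0.64}

```text
time: 23.4
ee_pos: [0.4515, -0.301, 0.0731]
tcp_rot: [-0.0, 0.743, -0.67, 0.002]
ft_force: [-0.2, 0.4, 0.9]
finger_gap: 0.0603
```

```bash
python3 -c "
from h import *
f=[bot.state()['ft_force']]
for i in range(3): vision.grab_frame('top'); f.append(bot.state()['ft_force'])
print(np.round(np.mean(f,0),2), bot.state()['ee_pos'])
save('wrist','r.png')"
```

```text
[ 0.39 -0.22  0.98] [ 0.45140457 -0.30097462  0.07270845]
```

View pics/r.png

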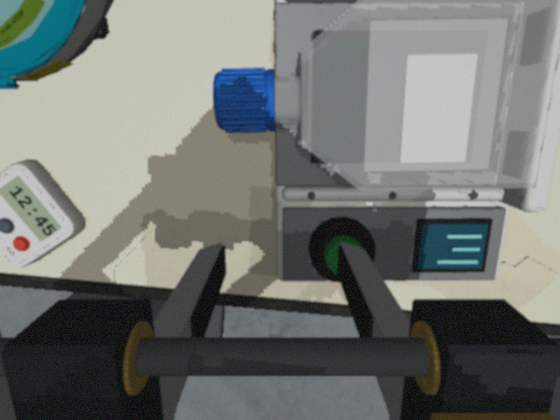

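servo_tool:
  moves:
    - {"dp": [0,0,-0.06],"twist": 0,"hand": 0.64}
    - {"dp": [0,0,-0.12],"twist": 0,"hand": 0.64}
    - {"dp": [0,0,-0.18],"twist": 0,"hand": 0.64}
    - {"dp": [0,0,-0.22],"twist": 0,"hand": 0.64}
    - {"dp": [0,0,-0.22],"twist": 0,"hand": 0.64}

```text
time: 24.1
ee_pos: [0.4514, -0.301, 0.068]
tcp_rot: [0.0, 0.743, -0.67, 0.002]
ft_force: [-0.5, 1.0, 8.8]
finger_gap: 0.0604
```

```bash
python3 -c "
from h import *
f=[bot.state()['ft_force']]
for i in range(3): vision.grab_frame('top'); f.append(bot.state()['ft_force'])
print(np.round(np.mean(f,0),2), bot.state()['ee_pos'])"
```

```text
[0.23 0.57 9.09] [ 0.45140162 -0.30100028  0.06803337]
```

servo_tool:
  moves:
    - {"dp": [0,0,0.1],"twist": 0,"hand": 0.64}
    - {"dp": [0,0,0.3],"twist": 0,"hand": 0.64}
    - {"dp": [0,0,0.8],"twist": 0,"hand": 0.64}
    - {"dp": [0,0,2],"twist": 0,"hand": 0.64}
    - {"dp": [0,0,3.5],"twist": 0,"hand": 0.64}
    - {"dp": [0,0,5],"twist": 0,"hand": 0.64}
    - {"dp": [0,0,5],"twist": 0,"hand": 0.64}
    - {"dp": [0,0,5],"twist": 0,"hand": 0.64}

```text
time: 25.05
ee_pos: [0.4504, -0.3001, 0.1915]
tcp_rot: [-0.0, 0.743, -0.67, 0.0]
ft_force: [-0.2, 1.2, -0.3]
finger_gap: 0.0601
```

```bash
python3 -c "
from h import *
look(['wrist','top'],['flask_cap','flask','start_top','end_stop','buffer_bottle','timer'],'z')
c=vision.get_calibration('wrist')
im=cv2.imread('pics/z_wrist.png'); cv2.imwrite('pics/z_z.png',cv2.resize(im[20:230,240:470],None,fx=3.4,fy=2.8,interpolation=cv2.INTER_CUBIC))"
```

```text
wrist flask_cap [(array([ 0.5265, -0.264 ,  0.0704]), 0.94)]
wrist flask [(array([ 0.5478, -0.4123,  0.0702]), 0.72)]
wrist start_top [(array([ 0.4525, -0.3364,  0.0703]), 0.6)]
wrist end_stop [(array([ 0.4517, -0.3382,  0.0717]), 0.73)]
wrist buffer_bottle []
wrist timer [(array([ 0.4387, -0.1192, -0.002 ]), 0.58)]
top flask_cap [(array([ 0.5279, -0.2576,  0.0698]), 0.59)]
top flask [(array([ 0.553 , -0.4087,  0.0656]), 0.75)]
top start_top []
top end_stop [(array([ 0.547 , -0.4112,  0.0483]), 0.89)]
top buffer_bottle [(array([ 0.6708, -0.2411, -0.0011]), 0.58)]
top timer [(array([ 0.4363, -0.1198, -0.0009]), 0.78)]
25.75 [ 0.4505 -0.3002  0.1907] -84.1 [0.9 0.1 0. ] 0.0601
```

View pics/z_z.png

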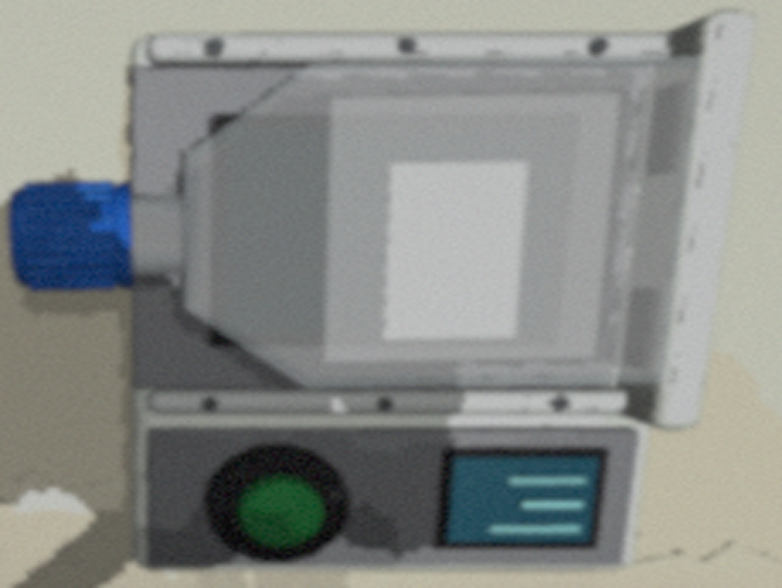

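```bash
python3 - <<'E'
from h import *
c=vision.get_calibration('wrist');T=np.linalg.inv(c['cam_to_world'])
def pr(s,y,z):
    p=np.array([.546,-.413])+s*np.array([-.103,.995])+y*np.array([-.995,-.103])
    q=c['camera_matrix']@(T@np.array([p[0],p[1],z,1]))[:3]; u,v=q[:2]/q[2]; return round((u-240)*3.4),round((v-20)*2.8)
for n,a in dict(foot_top_L=(0,.0425,.087),foot_top_R=(0,-.0425,.087),foot_bot_L=(0,.0425,.05),foot_bot_R=(0,-.0425,.05),body_top=(.112,0,.087),capend=(.152,0,.07),stop_topL=(-.002,.05,.076),stop_topR=(-.002,-.05,.076),rail_end=(.125,.051,.058),lane_endR=(.125,-.051,.058)).items(): print(n,pr(*a))
E
```

```text
foot_top_L (669, 387)
foot_top_R (714, 56)
foot_bot_L (609, 372)
foot_bot_R (644, 81)
body_top (185, 229)
capend (12, 230)
stop_topL (654, 408)
stop_topR (704, 34)
rail_end (128, 403)
lane_endR (127, 44)
```

```bash
python3 -c "
from h import *
print(bot.sign_off())"
```

```text
the job is handed in; nothing more can be done
None
```

The flask is lying flat on the window with its foot end against the stop. The start button was pressed fully down and released, and I handed the job in at about 26 s of the 54 s allowed.

**How it went:**
- **Tipping:** One finger pushed the cap from behind. The other, set with slack in front, caught the flask at about 24°.
- **Lowering:** I swung the free finger clear of the flask. The single finger then let it down in small steps. At about 50° I slid the heel back to the stop, and I carried the cap down from there to flat.
- **Pushing home:** The finger pushed about 7 N along the lane while the flask lay flat, then backed off.
- **Button:** One finger pressed it down about 5 mm. The force rose to about 9 N at the bottom, against the 4 N of the spring, and then I let go.

**Last checks:**
- **Position:** The cap end, shoulder and foot edges were where a flask lying home should appear in the wrist picture, within about 1 mm. The lane end looked about 1 mm off from my estimate, so the foot's contact with the stop is known only to about that.
- **Detections:** The networks put the foot at the stop within their 4 mm accuracy, apart from one top-camera reading of 7 mm to the side. One wrist detection of the end stop was clearly wrong (it was the button), and I ignored it.
- **Bystanders:** The bottle and timer were within about 5 mm of where they were first seen, which is about the accuracy of the networks. I did not look at the rack, beaker and red-capped flask again, but the arm did not go near them.
- **Clearance:** The robot was touching nothing and the wrist force read about zero.

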